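# Load a vial rack under the sampler's spring flap

### The arm

A 6-joint arm with a two-finger parallel gripper is mounted at the origin on the work surface. World frame = base frame: x ahead of the robot, y to its left, z up, the work surface at z = 0. Lengths are in mm, angles in rad, forces in N, time in s.
With the tool pointing down it reaches from about 350 to 975 mm from the base axis. Payload 7.1 kg.
Tool frame: the origin (TCP) lies midway between the tips of the shut fingers; the grasp point (between the pads) lies 19 mm behind it (ctrl.grasp_offset is the distance from the TCP to the grasp point, in mm); z points along the fingers, y is the line along which they close (so a half turn about z gives the same grasp; the last joint's range is limited). The gripper opens to 88 mm and grips with 3 to 60 N. Pads are 20 mm wide; open, the fingers measure 115 mm over their backs; the gripper's body (75 mm by 178 mm) begins 61 mm behind the grasp point.
Start: joints at [-1.162, 0.423, 1.63, -0, 1.089, -0.019], TCP at [259.309, -568.651, 222.675] pointing down, gripper open.
Joint ranges: [-3, 3], [-0.9, 2.11], [0.09, 2.58], [-1.31, 4.45], [0.11, 2.69], [-2.54, 2.54]. Speed limits (rad/s): [2.39, 2.39, 3.01, 3.14, 3.14, 3.14].

### API

Orientations are given as a rotation vector (axis times angle).
In Python, from workcell import sensors, viewer, ctrl gives the robot as it stands. The module is installed in compiled form; this text tells all that it offers.
- The arm moves only by the shell command python3 -m handwheel 'ROWS'. ROWS is JSON, a list of rows, each a list of 7 numbers: the shift along the tool's x, y, z in mm, then the turn, a rotation vector about the tool's x, y, z in rad, then the closure, from 0 (fully open) to 1 (shut). In form: [[x, y, z, rx, ry, rz, jaw], ...]. A call has 1 to 10 rows; each row shifts and turns the commanded pose from where the row before left it, along the tool's axes as they then stand; what a row does not reach is not made up. A row lasts 1/8 s, in which the tool goes at most 62.5 mm and 10.7 degrees, less where a joint would pass 70% of its speed; a pose out of reach is approached as far as the arm can. A call is refused whole if a number of a shift passes 62.5 or a number of a turn 0.188, either way. A call with a gripper value outside its range is refused whole. The fingers move at their own pace and stop on an object; the grip force is fixed at half the most. Time passes only in rows, so rows that do not move let the fingers close. It gives the time, the measured TCP pose, the force, the opening and the grip force at its end, in the units of the state.
- sensors.get_obs(): the state, without advancing time (a new reading comes with each control period).
- viewer.get_image(name): name is "scene" or "top" or "wrist"; returns a dict with "frame" (400x640x3 uint8, blue, green, red), "fov_y" (degrees; the focal length in pixels is half the picture's height over the tangent of half this angle, whatever the lens; pixels are square), "cx", "cy" (the principal point, pixels), "distortion" ([k1, k2, p1, p2, k3] as OpenCV has them; the pictures are not rectified), "R" (3x3) and "t" (3): a world point X has camera coordinates R X + t. Camera axes: x right, y down, z forward; pixel columns grow to the right and rows downward; lengths in mm; the calibration is good to about 2 mm. A picture is of the moment at which its call begins. There is no depth.
- ctrl.close_job(): hands the job in; it is judged then, once.
The state is a dict: "t": time; "qpos": joint angles; "qvel": joint speeds; "joint_torque": joint torques, N m; "ee_pos": TCP position; "orientation": TCP orientation; "ft_force": force on the tool from outside, world axes, zero at the start; "moment": the same for the moment, N m; "width": finger opening in mm; "grasp_force": force on a finger pad.
Only numpy, scipy, OpenCV 4.12 (cv2) and the standard library are available. Lean on these libraries where they do the work, as an engineer would, in place of code of your own. Each camera call takes 0.05 s, during which the arm holds its last target. There are 200 camera calls.

### The job

On the sample loading station, press the wing of the spring-closed flap down with one fingertip to hold the flap open, and meanwhile with the other fingertip push the vial rack waiting in the lane under the flap until it is fully home against the end stop. Then let the wing come up so that the flap shuts behind the rack, and move clear. Do not lift or tip the rack, and leave everything else on the bench where it stands.

Things in the scene. Friction and masses are not known exactly. Their poses are not given: they have to be found in the camera images.
- station: White loading station, fixed. Origin: bench height (z 0), lane's centre line, gate plane. x = push direction, roughly away from the robot; y left, z up. 6 mm deck, x -177..+68, y -58..+92. Lane on it: y -28..+28; right rail top at z 16, left wall (y 28..34) top at z 30. Beyond x +68 an electronics body 60 mm tall. All mm, station frame.
- end_stop (a point): Centre of the end stop's near face at deck level (station x +56 mm, y 0, z 6). The stop is a wall 36 mm above the bench at the far end of the bay; the rack's nose touches it when home.
- hinge (a point): Middle of the flap's hinge tube, 8 mm diameter, parallel to the lane along its left side: station y +34, z +36, x -172..+62 mm, with a 42 mm tall post at each end. It passes between the two fingers when one is on the wing and the other in the lane.
- flap (a joint): Grey flap, one rigid see-saw about the hinge tube. 0 shut, 0.65 rad fully open (stop); a spring shuts it when let go. Left (+y): the wing to press. Right: a cover over the bay (x -4..+60 mm) with a drop lip that blocks the lane when shut. From 0.55 rad on the rack passes under. Open, its highest edge is 82 mm above the bench.
- wing (a point): Middle of the wing's top face. Plate 155 mm long (station x -165..-10), 40 wide, 4 thick, along the lane. Shut, its top slopes from z 29 (y 52) up to z 54 (y 84); fully open it is level at z 20, y 44..84. Press it down anywhere along its length; a fingertip can slide along it. At y 65 it takes about 3 N to start, 5 N fully open.
- lip (a point): Middle of the drop lip's lower edge; the lip is at station x -4..0, y -28..-8 mm, 30 mm tall. Shut, its lower edge is 12 mm above the bench. It drops behind the block's right half when the rack is home.
- rack: Aluminium vial rack in the lane, 0.11 to 0.22 kg. Origin: centre of its block's underside (6 mm above the bench); axes as the station's. Block 50 (x) x 52 (y), 28 mm tall with white caps; nose at x +25. A tongue runs back to an upright end plate, back face at x -55. It starts with its nose 14 to 46 mm short of the gate; home: origin at station x +31.
- push_plate (a point): Middle of the top edge of the back face (towards the robot) of the tongue's upright end plate: the face to push. Plate 28 mm wide (rack y -3..+25), 5 thick, 30 tall, its top 36 mm above the bench. With the rack home it still stands out in front of the flap, at station x -24 mm.
- spare_rack: Bystander: a second rack of the same shape standing on the bench, off the station. Leave it.
- amber_bottle: Bystander: bottle, 56 mm diameter, 95 mm tall.
- jar: Bystander: glass jar, 54 mm diameter, 60 mm tall.
- tip_box: Bystander: blue pipette tip box 85 x 120 x 50 mm.
- cap_tin: Bystander: round steel tin, 44 mm diameter, 30 mm tall, on the right of the station.
- screwdriver: Bystander: screwdriver lying on the bench, 160 mm long.
- beaker: Bystander: glass beaker, 66 mm diameter, 80 mm tall.
Things that resemble listed ones, but are neither listed nor needed, are in the scene too. What is shaped like the rack but black or blue is not meant.

How it is judged:
By the outcome, as a careful person would: the job done as asked, in the order asked, and still so for the second after the job is handed in, with the robot touching nothing.
It also fails if it takes over 40 s, if anything falls off the work surface, if the arm or the gripper's body presses on something with over 40 N, if the wrist force passes 120 N, or if a joint passes its speed limit or range.

## Working session

There is one attempt and no reset: what is moved stays moved. The work goes in short steps, Python scripts to look and compute and a shell command to move; the robot and the scene stay as the last step left them, time stands still between calls to the robot, and variables do not carry over. Pictures are saved under pics/ and viewed, at most 10 in all, crops included, and the job is handed in when it is done.

```bash
mkdir -p pics
cat > h.py <<'E'
import numpy as np, cv2
from workcell import sensors, viewer, ctrl
def cam(n):
    d=viewer.get_image(n); f=200/np.tan(np.radians(d["fov_y"])/2)
    d["K"]=np.array([[f,0,d["cx"]],[0,f,d["cy"]],[0,0,1]]); d["R"]=np.array(d["R"]);d["t"]=np.array(d["t"]);d["distortion"]=np.array(d["distortion"],float); return d
def px(d,u,z):
    u=np.array(u,float).reshape(-1,1,2); n=cv2.undistortPoints(u,d["K"],d["distortion"])[:,0]
    r=np.c_[n,np.ones(len(n))]@d["R"]; c=-d["R"].T@d["t"]
    return c+r*((np.array(z)-c[2])/r[:,2])[:,None]
def proj(d,X):
    return cv2.projectPoints(np.array(X,float).reshape(-1,1,3),cv2.Rodrigues(d["R"])[0],d["t"],d["K"],d["distortion"])[0][:,0]
E
python3 - <<'E'
from h import *
import pickle
for n in("scene","top"):
    d=cam(n); pickle.dump(d,open(n+".pkl","wb")); cv2.imwrite(f"pics/{n}0.png",d["frame"]); print(n,d["fov_y"],-d["R"].T@d["t"],d["R"].round(2).tolist())
o=sensors.get_obs(); print(o)
E
```

```text
scene 52.5994227301618 [ 904.88713821 -580.05783596  590.61659293] [[0.87, 0.5, 0.02], [0.3, -0.49, -0.81], [-0.4, 0.71, -0.58]]
top 53.26283849230038 [346.13239542  43.12055349 925.6449501 ] [[0.14, -0.99, 0.0], [-0.96, -0.13, -0.24], [0.24, 0.03, -0.97]]
{'t': 0.1, 'qpos': array([-1.16199395e+00,  4.23769649e-01,  1.63056168e+00, -2.89907525e-06,
        1.08858934e+00, -1.89966403e-02]), 'qvel': array([ 0.00092835, -0.00267858, -0.00199102,  0.00143618,  0.00171767,
        0.00045957]), 'joint_torque': array([ 2.76798464e-04, -5.45617175e+01, -2.74322748e+01,  6.45949412e-02,
        1.88087794e-02, -2.93211531e-05]), 'ee_pos': array([ 259.12999767, -568.23088888,  221.99655198]), 'orientation': array([-3.06872445e+00, -6.66598217e-01,  4.07791841e-04]), 'ft_force': array([ 1.73018919, -0.16844464,  0.32044874]), 'moment': array([-0.00405497, -0.00308941, -0.01712904]), 'grasp_force': 0.0, 'width': 87.75020275545914}
```

View pics/top0.png

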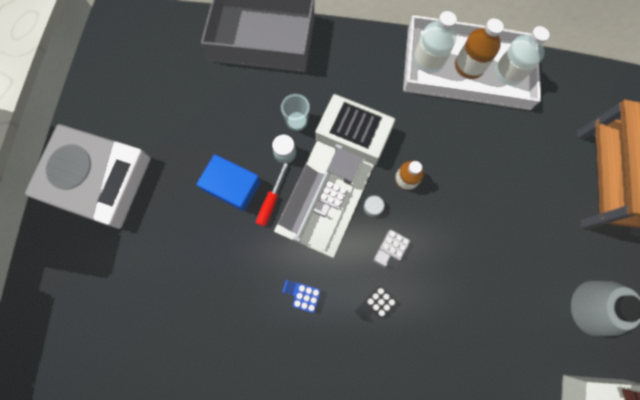

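View pics/scene0.png

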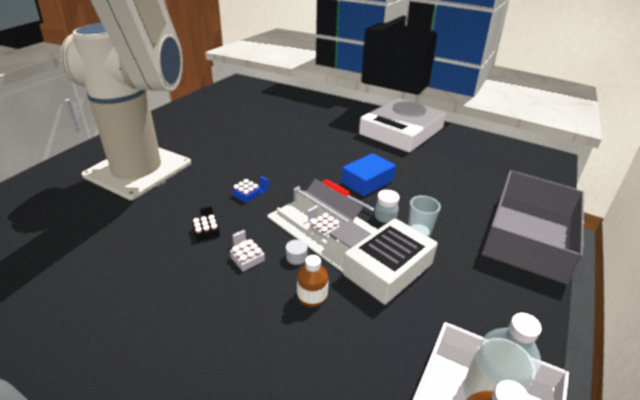

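The white rack at top (332,195), in the lane, is the one meant. The one at (393,247) is white but on the bench, so it is the spare; (305,298) is blue and (380,302) is black, so both are decoys. I'll confirm with an enlarged crop.

Run:
```python
import pickle,cv2
d=pickle.load(open("top.pkl","rb"));c=d["frame"][85:265,260:440];cv2.imwrite("pics/topc.png",cv2.resize(c,(792,792*180//180))[:, :][:600] if 0 else cv2.resize(d["frame"][110:260,260:440],(792,594) if 0 else (720,600),interpolation=cv2.INTER_CUBIC))
d=pickle.load(open("scene.pkl","rb"));cv2.imwrite("pics/scenec.png",cv2.resize(d["frame"][170:290,260:420],(800,600),interpolation=cv2.INTER_CUBIC))
```

```text
(no output)
```

View pics/topc.png

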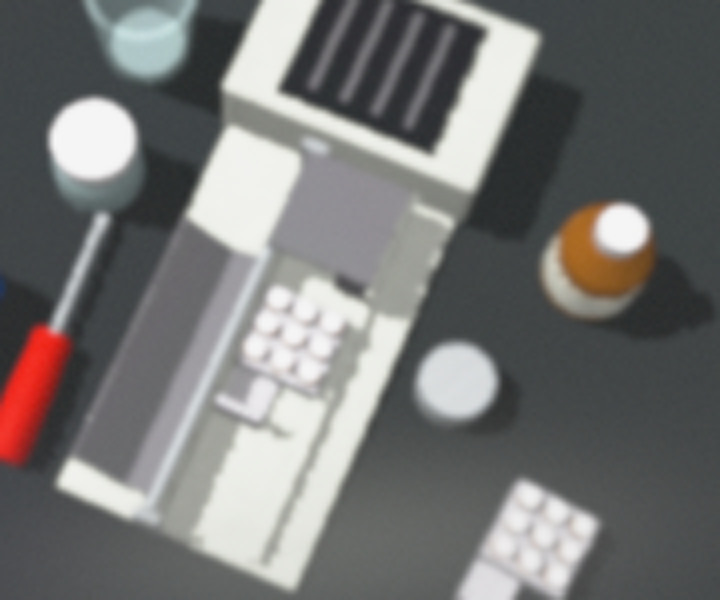

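View pics/scenec.png

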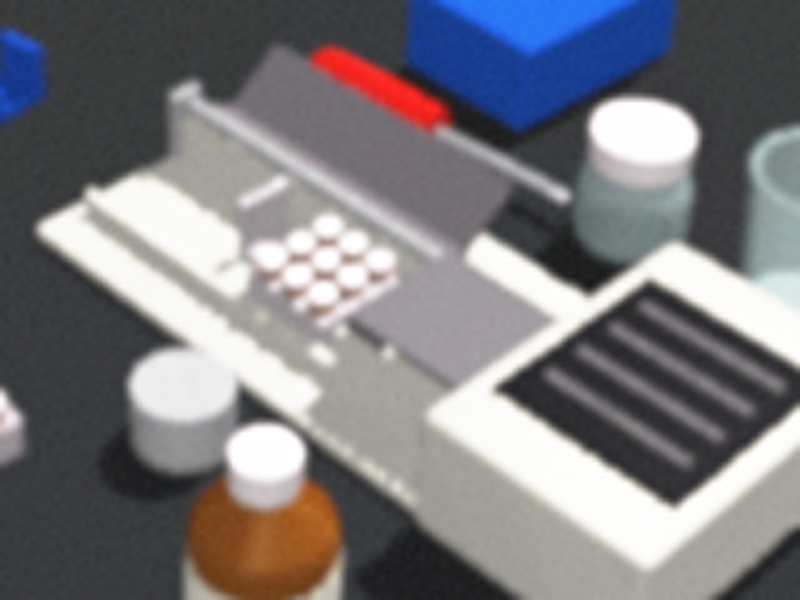

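Crops: the rack stands in the station lane (top crop caps ~(295,335), plate top edge (215,400)–(268,422)). Its nose is short of the shut lip, and it is aluminium with white caps. Now I'll fit the station pose and rack offset from both views.

```bash
cat > fit.py <<'E'
from h import *
import pickle
from scipy.optimize import least_squares
T=pickle.load(open("top.pkl","rb"));S=pickle.load(open("scene.pkl","rb"))
t=lambda *p:np.array(p)/4+[260,110]
s=lambda *p:np.array(p)/5+[260,170]
F=[(T,t(58,487),(-177,92,6)),(T,t(297,590),(-177,-58,6)),(T,t(70,458),(-165,84,54)),(T,t(188,222),(-10,84,54)),(T,t(150,512),(-172,34,40)),(T,t(230,128),(68,92,6)),
(S,s(38,230),(-177,-58,6)),(S,s(515,185),(-10,84,54)),(S,s(278,47),(-165,84,54)),(S,s(185,90),(-172,34,42))]
def w(p,X):
    c,n=np.cos(p[2]),np.sin(p[2]); X=np.array(X,float); return np.c_[p[0]+c*X[:,0]-n*X[:,1],p[1]+n*X[:,0]+c*X[:,1],X[:,2]]
def res(p): return np.concatenate([proj(d,w(p,[X]))[0]-u for d,u,X in F])
r=least_squares(res,[500,60,-.3],loss="soft_l1",x_scale=[100,100,.3])
print("station",r.x,"\n",res(r.x).reshape(-1,2).round(1).tolist())
for d,us in((T,[t(215,400),t(268,422)]),(S,[s(288,180),s(243,205)])):
    P=px(d,us,36); c,n=np.cos(r.x[2]),np.sin(r.x[2]); print("plate top in station",((P[:,:2]-r.x[:2])@np.array([[c,-n],[n,c]])).round(1))
np.save("st.npy",r.x)
for n,X in dict(tube0=(-172,34,36),wingmid=(-87,65,40),stop=(56,0,6)).items(): print(n,w(r.x,[X])[0].round(1))
print([ (k,px(T,[t(*u)],z)[0].round()) for k,u,z in (("tin",(455,380),30),("bottle",(622,230),95),("jar",(94,140),60),("spare",(540,540),34))])
E
python3 fit.py
```

```text
station [ 6.27053480e+02  2.11430881e+01 -2.82459078e-01] 
 [[0.3, -0.4], [-0.5, 0.1], [0.7, -0.1], [-0.1, -1.7], [0.1, -0.7], [-0.1, -0.4], [-1.0, -0.9], [-0.8, -1.3], [-1.2, -1.5], [0.3, 0.4]]
plate top in station [[-99.4  26.9]
 [-98.8  -5.9]]
plate top in station [[-93.6  26.6]
 [-93.7  -1.5]]
tube0 [471.3 101.7  36. ]
wingmid [561.6 107.8  40. ]
stop [680.8   5.5   6. ]
[('tin', array([571., -61.,  30.])), ('bottle', array([ 652., -136.,   95.])), ('jar', array([677., 165.,  60.])), ('spare', array([ 484., -118.,   34.]))]
```

```bash
cat >> h.py <<'E'
from scipy.spatial.transform import Rotation as Ro
def delta(xs,ys,z):
    p=np.load("st.npy"); o=sensors.get_obs(); A=Ro.from_rotvec(o["orientation"]); c,n=np.cos(p[2]),np.sin(p[2])
    g=np.array([p[0]+c*xs-n*ys,p[1]+n*xs+c*ys,z]); G=Ro.from_matrix(np.array([[c,n,0],[n,-c,0],[0,0,-1]]))
    e=o["ee_pos"]; q=e[:2]-p[:2]
    print("shift",A.inv().apply(g-e).round(1),"turn",(A.inv()*G).as_rotvec().round(3),"now st",(q@np.array([[c,-n],[n,c]])).round(1),e[2].round(1),"F",o["ft_force"].round(1),"w",o["width"].round(1),"t",o["t"])
E
python3 -m handwheel '[[0,0,0,0,0,0.178,0.54],[0,0,0,0,0,0.178,0.54],[0,0,0,0,0,0.178,0.54],[0,0,0,0,0,0.177,0.54],[0,0,0,0,0,0,0.54]]'
python3 -c "
from h import *
delta(-124,38,160)"
```

```text
t: 0.72
ee_pos: [259.2, -568.4, 222.3]
orientation: [-3.11, 0.441, 0.001]
ft_force: [0.5, -0.3, -0.7]
width: 42.1
grasp_force: 0.0Traceback (most recent call last):
  File "<string>", line 3, in <module>
    delta(-124,38,160)
    ~~~~~^^^^^^^^^^^^^
  File "h.py", line 17, in delta
    print("shift",A.inv().apply(g-e).round(1),"turn",(A.inv()*G).as_rotvec().round(3),"now st",(q@np.array([[c,-n],[n,c]])).round(1),e[2].round(1),"F",o["ft_force"].round(1),"w",o["width"].round(1),"t",o["t"])
                                                                                                                                                                                  ^^^^^^^^^^^^^^^^
AttributeError: 'float' object has no attribute 'round'
```

```bash
sed -i 's/o\["width"\].round(1)/round(o["width"],1)/' h.py
python3 -c "
from h import *
delta(-124,38,160)"
```

```text
shift [  65.6 -706.6   62.7] turn [-0.001  0.     0.001] now st [-189.  -668.7] 222.3 F [ 0.5 -0.3 -0.7] w 42.1 t 0.725
```

```bash
python3 -m handwheel '[[4,-50,0,0,0,0,0.55],[4,-50,0,0,0,0,0.55],[5,-50,0,0,0,0,0.55],[5,-50,0,0,0,0,0.55],[5,-50,0,0,0,0,0.55],[5,-50,0,0,0,0,0.55],[5,-50,0,0,0,0,0.55],[5,-50,0,0,0,0,0.55],[5,-50,0,0,0,0,0.55],[5,-50,0,0,0,0,0.55]]'
python3 -m handwheel '[[5,-50,0,0,0,0,0.55],[5,-50,0,0,0,0,0.55],[5,-50,20,0,0,0,0.55],[3,-46,25,0,0,0,0.55],[0,-10,18,0,0,0,0.55],[0,0,0,0,0,0,0.55]]'
python3 - <<'E'
from h import *
import pickle
delta(-124,38,110)
d=cam("wrist"); pickle.dump(d,open("wrist.pkl","wb")); cv2.imwrite("pics/wrist1.png",cv2.resize(d["frame"],(800,500)))
E
```

```text
t: 1.98
ee_pos: [445.5, -100.4, 222.8]
orientation: [3.111, -0.437, 0.001]
ft_force: [0.9, -0.3, 0.2]
width: 39.8
grasp_force: 0.0
t: 2.72
ee_pos: [518.6, 90.7, 158.2]
orientation: [3.11, -0.438, -0.005]
ft_force: [0.4, -0.6, -0.1]
width: 39.5
grasp_force: 0.0
shift [-0.3 -1.5 48.2] turn [0.002 0.003 0.003] now st [-123.6   36.6] 158.2 F [ 0.4 -0.6 -0.1] w 39.5 t 2.725
```

View pics/wrist1.png

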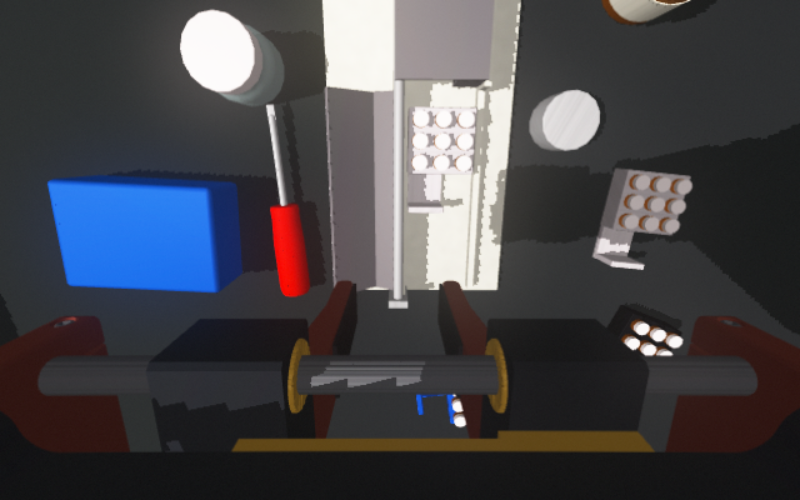

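Wrist view: the rack's plate is at (410–444, 208), the hinge tube runs along column ~399, and the fingers straddle it. I'll check the fit against this view.

Run:
```python
from h import *
import pickle
from fit import w
d=pickle.load(open("wrist.pkl","rb")); p=np.load("st.npy")
im=cv2.resize(d["frame"][30:250,240:440],(727,800),interpolation=cv2.INTER_CUBIC)
k=800/220
P=[(-177,92,6),(-177,-58,6),(-165,84,54),(-10,84,54),(-172,34,42),(-97,25,36),(-97,-3,36),(-4,-28,12),(62,34,40)]
for X,u in zip(P,proj(d,w(p,P))):
    print(X,u.round(1)); q=tuple(int(v) for v in (u-[240,30])*k); cv2.drawMarker(im,q,(0,0,255),0,16,1)
cv2.imwrite("pics/wr2.png",cv2.resize(im[150:],(727,650))[:600])
```

```text
station [ 6.27053480e+02  2.11430881e+01 -2.82459078e-01] 
 [[0.3, -0.4], [-0.5, 0.1], [0.7, -0.1], [-0.1, -1.7], [0.1, -0.7], [-0.1, -0.4], [-1.0, -0.9], [-0.8, -1.3], [-1.2, -1.5], [0.3, 0.4]]
plate top in station [[-99.4  26.9]
 [-98.8  -5.9]]
plate top in station [[-93.6  26.6]
 [-93.7  -1.5]]
tube0 [471.3 101.7  36. ]
wingmid [561.6 107.8  40. ]
stop [680.8   5.5   6. ]
[('tin', array([571., -61.,  30.])), ('bottle', array([ 652., -136.,   95.])), ('jar', array([677., 165.,  60.])), ('spare', array([ 484., -118.,   34.]))]
(-177, 92, 6) [269.9 231.3]
(-177, -58, 6) [399.3 231.4]
(-165, 84, 54) [269.8 238.1]
(-10, 84, 54) [262.   67.9]
(-172, 34, 42) [320.3 239.8]
(-97, 25, 36) [329.6 166.9]
(-97, -3, 36) [358.  166.9]
(-4, -28, 12) [383.9  68.8]
(62, 34, 40) [321.4 -24.1]
```

View pics/wr2.png

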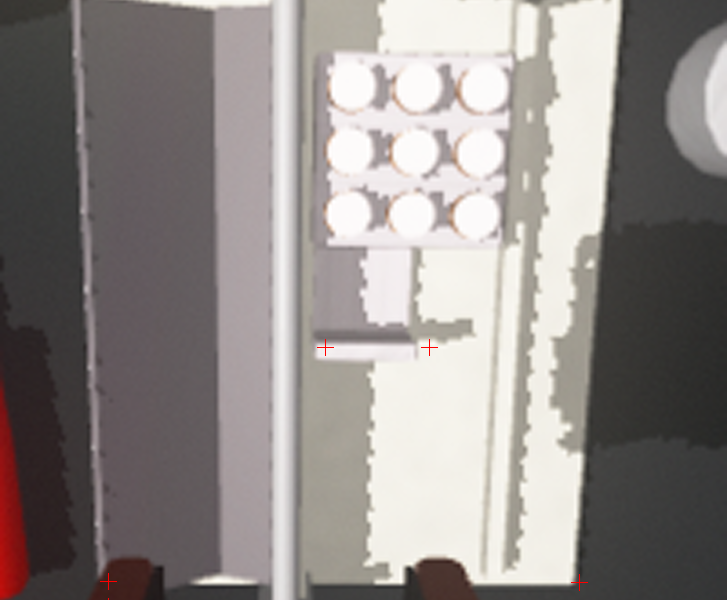

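```bash
python3 -m handwheel '[[0,-1.5,40,0,0,0,0.55],[0,0,40,0,0,0,0.55],[0,0,20,0,0,0,0.55],[0,0,10,0,0,0,0.55],[0,0,10,0,0,0,0.55],[0,0,8,0,0,0,0.55],[0,0,4,0,0,0,0.55],[0,0,2,0,0,0,0.55],[0,0,0,0,0,0,0.55],[0,0,0,0,0,0,0.55]]'
python3 -c "
from h import *
delta(-40,38,21)"
```

```text
t: 4.03
ee_pos: [520.8, 91.0, 26.5]
orientation: [3.109, -0.442, 0.002]
ft_force: [-0.9, -9.8, 7.2]
width: 39.3
grasp_force: 4.8
shift [81.5 -0.5  5.6] turn [ 0.001 -0.001 -0.   ] now st [-121.5   37.5] 26.5 F [-0.9 -9.8  7.2] w 39.3 t 4.025
```

Run:
```python
from h import *
d=cam("scene"); s=d["frame"][150:270,260:420]; cv2.imwrite("pics/s3.png",cv2.resize(s,(800,600),interpolation=cv2.INTER_CUBIC))
delta(-121,38,21); print(sensors.get_obs()["moment"])
```

```text
shift [ 0.5 -0.5  5.5] turn [ 0.001 -0.001 -0.   ] now st [-121.5   37.5] 26.5 F [-0.7 -9.7  7.6] w 39.4 t 4.075
[-1.52543952  0.09673765 -0.01329308]
```

View pics/s3.png

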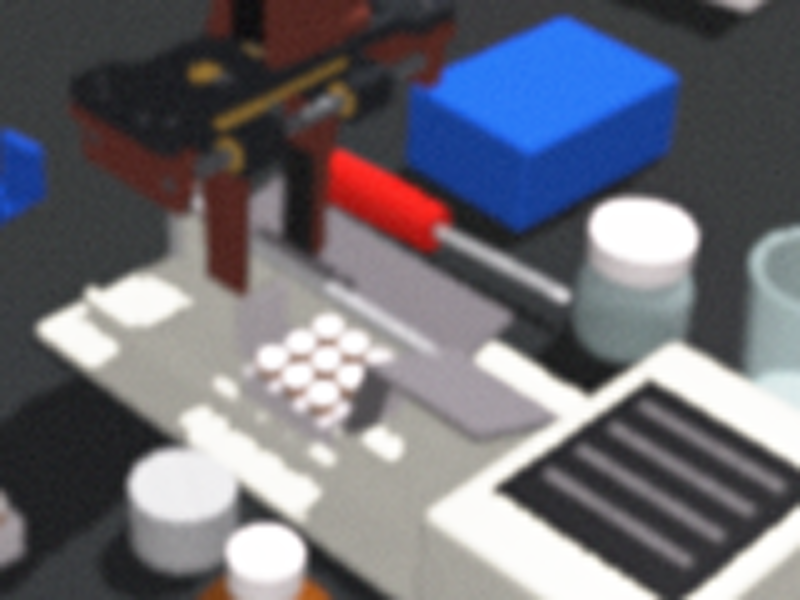

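The scene view shows the wing partly down, the cover lifting, and the lane finger standing behind the plate. I'll press further.

```bash
python3 -m handwheel '[[0,0,2,0,0,0,0.55],[0,0,2,0,0,0,0.55],[0,0,2,0,0,0,0.55],[0,0,0,0,0,0,0.55]]'
python3 -c "
from h import *
delta(-40,38,21)"
```

```text
t: 4.58
ee_pos: [520.4, 90.7, 20.7]
orientation: [3.109, -0.442, 0.0]
ft_force: [-2.8, -11.7, 13.1]
width: 39.2
grasp_force: 6.8
shift [81.8 -1.  -0.2] turn [ 0.002 -0.    -0.   ] now st [-121.8   37. ] 20.7 F [ -2.8 -11.7  13.1] w 39.2 t 4.575
```

```bash
python3 -m handwheel '[[4,0,0,0,0,0,0.55],[4,0,0,0,0,0,0.55],[3,0,0,0,0,0,0.55],[3,0,0,0,0,0,0.55],[3,0,0,0,0,0,0.55],[3,0,0,0,0,0,0.55],[3,0,0,0,0,0,0.55],[0,0,0,0,0,0,0.55]]'
python3 - <<'E'
from h import *
delta(-34,38,21)
d=cam("scene"); s=d["frame"][150:270,260:420]; cv2.imwrite("pics/s4.png",cv2.resize(s,(800,600),interpolation=cv2.INTER_CUBIC))
E
```

```text
t: 5.58
ee_pos: [539.4, 86.0, 20.0]
orientation: [3.109, -0.442, -0.009]
ft_force: [-9.7, 2.2, 12.3]
width: 39.4
grasp_force: 6.6
shift [68.3 -0.2 -1.3] turn [ 0.002  0.006 -0.   ] now st [-102.3   37.8] 20.0 F [-9.7  2.2 12.3] w 39.4 t 5.575
```

View pics/s4.png

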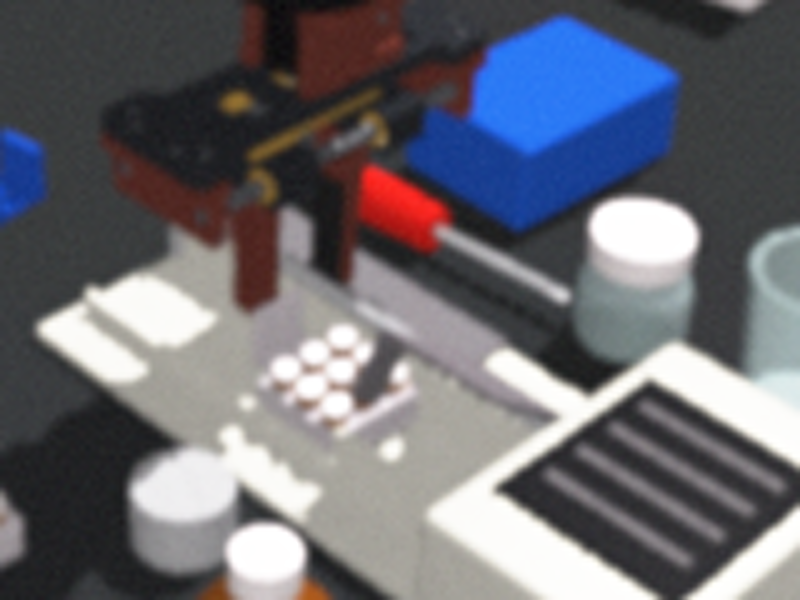

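The flap is fully up (cover near edge-on), with the tip at z 20, and the rack is sliding and clear of the lip. I'll keep pushing.

```bash
python3 -m handwheel '[[5,0,0,0,0,0,0.55],[5,0,0,0,0,0,0.55],[5,0,0,0,0,0,0.55],[5,0,0,0,0,0,0.55],[5,0,0,0,0,0,0.55],[5,0,0,0,0,0,0.55],[5,0,0,0,0,0,0.55],[0,0,0,0,0,0,0.55]]'
python3 -c "
from h import *
delta(-34,38,20)"
```

```text
t: 6.62
ee_pos: [573.4, 76.2, 20.1]
orientation: [3.109, -0.443, -0.008]
ft_force: [-8.7, 1.2, 10.8]
width: 39.2
grasp_force: 6.5
shift [32.8 -0.1 -0. ] turn [ 0.002  0.005 -0.   ] now st [-66.8  37.9] 20.1 F [-8.7  1.2 10.8] w 39.2 t 6.625
```

```bash
python3 -m handwheel '[[5,0,0,0,0,0,0.55],[5,0,0,0,0,0,0.55],[5,0,0,0,0,0,0.55],[5,0,0,0,0,0,0.55],[4,0,0,0,0,0,0.55],[3,0,0,0,0,0,0.55],[2,0,0,0,0,0,0.55],[0,0,0,0,0,0,0.55]]'
python3 -c "
from h import *
delta(-34,38,20)"
```

```text
t: 7.62
ee_pos: [601.2, 68.3, 20.1]
orientation: [3.11, -0.443, -0.008]
ft_force: [-9.9, 2.1, 12.2]
width: 39.5
grasp_force: 6.4
shift [4.  0.  0.1] turn [ 0.001  0.005 -0.   ] now st [-38.  38.] 20.1 F [-9.9  2.1 12.2] w 39.5 t 7.625
```

```bash
python3 -m handwheel '[[2,0,0,0,0,0,0.55],[1,0,0,0,0,0,0.55],[1,0,0,0,0,0,0.55],[1,0,0,0,0,0,0.55],[0,0,0,0,0,0,0.55]]'
python3 -c "
from h import *
delta(-34,38,20)"
python3 -m handwheel '[[1,0,0,0,0,0,0.55],[1,0,0,0,0,0,0.55],[0,0,0,0,0,0,0.55]]'
```

```text
t: 8.25
ee_pos: [602.7, 67.7, 20.1]
orientation: [3.109, -0.443, -0.019]
ft_force: [-18.8, 6.6, 21.7]
width: 39.8
grasp_force: 12.3
shift [ 2.3 -0.1  0. ] turn [ 0.002  0.012 -0.001] now st [-36.3  38. ] 20.1 F [-18.8   6.6  21.7] w 39.8 t 8.25
t: 8.62
ee_pos: [602.8, 67.7, 20.0]
orientation: [3.109, -0.444, -0.024]
ft_force: [-24.4, 9.6, 26.4]
width: 39.6
grasp_force: 15.0
```

```bash
python3 -m handwheel '[[-4,0,0,0,0,0,0.55],[-5,0,0,0,0,0,0.55],[-5,0,0,0,0,0,0.55],[0,0,0,0,0,0,0.55]]'
python3 - <<'E'
from h import *
import pickle
delta(-34,38,20)
p=np.load("st.npy")
c,n=np.cos(p[2]),np.sin(p[2])
w=lambda X:np.c_[p[0]+c*X[:,0]-n*X[:,1],p[1]+n*X[:,0]+c*X[:,1],X[:,2]]
d=cam("wrist"); pickle.dump(d,open("w2.pkl","wb")); 
f=cv2.resize(d["frame"],None,fx=4,fy=4,interpolation=cv2.INTER_CUBIC)
X=np.array([(-24,28,36),(-24,0,36),(6,26,34),(6,-26,34),(56,-28,34)],float);u=proj(d,w(X)); print(u.round(1))
for q in u: cv2.drawMarker(f,tuple(int(v) for v in q*4),(0,0,255),0,16,1)
m=u[:2].mean(0)*4; x0=max(0,int(m[0])-300); y0=max(0,int(m[1])-350); print(x0,y0); cv2.imwrite("pics/w4.png",f[y0:y0+600,x0:x0+780])
E
```

```text
t: 9.12
ee_pos: [599.3, 70.0, 21.2]
orientation: [-3.109, 0.443, -0.007]
ft_force: [3.0, -1.5, 3.7]
width: 39.5
grasp_force: 2.6
shift [6.3 1.2 1.2] turn [-0.002 -0.004 -0.001] now st [-40.3  39.2] 21.2 F [ 3.  -1.5  3.7] w 39.5 t 9.125
[[338.9 226. ]
 [391.  226. ]
 [343.5 170.2]
 [444.1 170. ]
 [460.3  65. ]]
1159 553
```

View pics/w4.png

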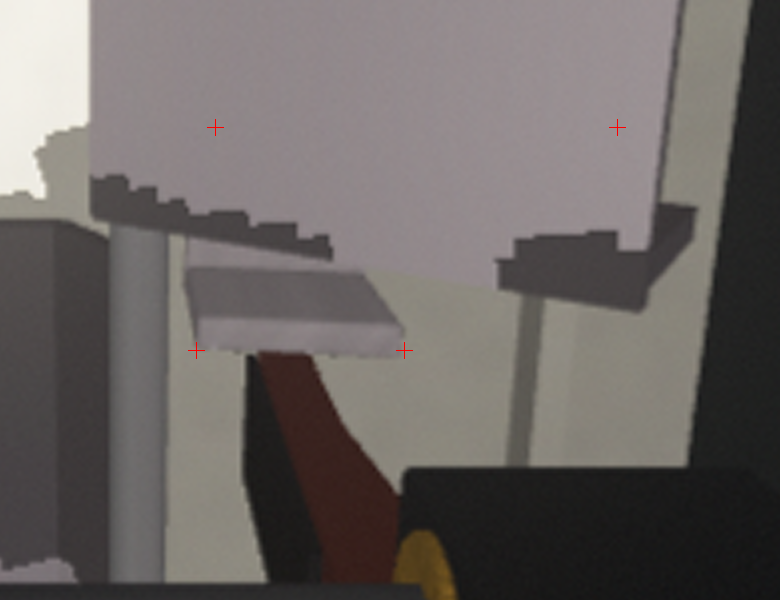

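The wrist view puts the plate's back edge within about 1 mm of the predicted home line (row 355 vs 350), and the push stalled at 24 N, so the rack is home. Back off slightly, then let the wing up.

```bash
python3 -m handwheel '[[-4,0,0,0,0,0,0.55],[-4,0,0,0,0,0,0.55],[0,0,-4,0,0,0,0.55],[0,0,-4,0,0,0,0.55],[0,0,-5,0,0,0,0.55],[0,0,-5,0,0,0,0.55],[0,0,-6,0,0,0,0.55],[0,0,-10,0,0,0,0.55],[0,0,-20,0,0,0,0.55],[0,0,-30,0,0,0,0.55]]'
python3 -m handwheel '[[0,0,-40,0,0,0,0.55],[-30,0,-40,0,0,0,0.55],[-50,0,-20,0,0,0,0.55],[-50,0,0,0,0,0,0.55],[-50,0,0,0,0,0,0.55],[0,0,0,0,0,0,0.55],[0,0,0,0,0,0,0.55]]'
python3 - <<'E'
from h import *
delta(-34,38,20)
p=np.load("st.npy"); c,n=np.cos(p[2]),np.sin(p[2])
w=lambda X:np.c_[p[0]+c*X[:,0]-n*X[:,1],p[1]+n*X[:,0]+c*X[:,1],X[:,2]]
d=cam("wrist"); 
f=cv2.resize(d["frame"],None,fx=3,fy=3,interpolation=cv2.INTER_CUBIC)
X=np.array([(-24,28,36),(-24,0,36),(-4,-28,12),(-4,-8,12),(-10,84,54)],float);u=proj(d,w(X)); print(u.round(1))
m=u[:2].mean(0)*3; x0=max(0,int(m[0])-250); y0=max(0,int(m[1])-250); g=f[y0:y0+480,x0:x0+500]
d=cam("scene"); s=cv2.resize(d["frame"][190:290,290:390],(480,480),interpolation=cv2.INTER_CUBIC)[:, 90:380]
cv2.imwrite("pics/w5.png",np.hstack([g,s[:len(g)]]))
E
```

```text
t: 10.42
ee_pos: [589.0, 72.0, 104.7]
orientation: [3.11, -0.443, -0.002]
ft_force: [0.1, 0.6, 1.3]
width: 39.5
grasp_force: 0.0
t: 11.3
ee_pos: [417.9, 122.6, 204.9]
orientation: [-3.109, 0.442, -0.004]
ft_force: [-0.3, -0.2, 0.2]
width: 39.6
grasp_force: 0.0
shift [194.7   1.3 185.3] turn [-0.001 -0.002 -0.   ] now st [-229.2   39.1] 204.9 F [-0.3 -0.2  0.2] w 39.6 t 11.3
[[329.5 -21.3]
 [358.1 -21.4]
 [382.6 -33. ]
 [363.4 -32.9]
 [268.5 -48.8]]
```

View pics/w5.png

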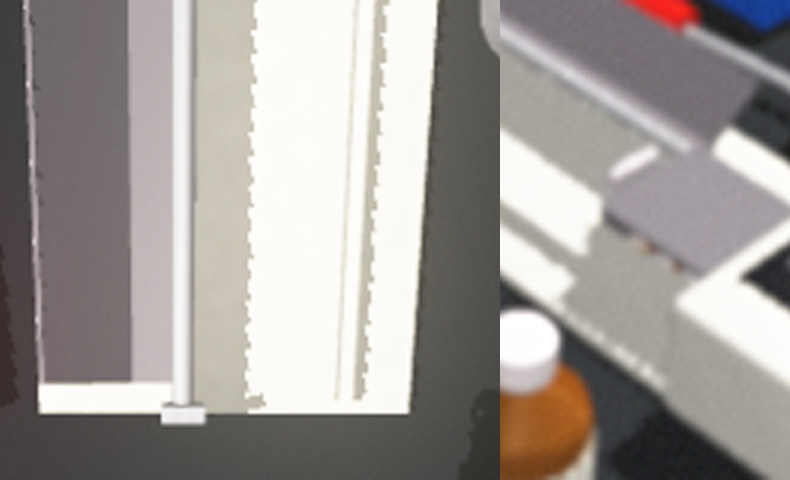

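The scene view shows the flap shut: the wing corner is back at ~(362,207), its starting pixel. The rack is under the cover with only its plate standing out, and the arm is clear.

```bash
python3 -c "
from workcell import ctrl
print(ctrl.close_job())"
```

```text
the job is handed in; nothing more can be done
None
```

The rack is home against the end stop, the flap has shut behind it, the arm is clear, and I handed the job in at about 11.5 s.

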